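# Complete the violin fittings sets with their tailpieces

### The job

Four trays each hold the violin pegs of one wood and still lack the tailpiece. Pick out the four loose violin tailpieces and lay each one flat, arched face up and lengthwise, in the empty bay of the tray whose pegs are of the same wood, inside the bay's walls. Set them down rather than dropping them from a height, and leave the long cello tailpiece and the varnish jar where they are.

Things in the scene. Friction and masses are not known exactly. Their poses are not given: they have to be found in the camera images.
- tail_ebony_center (a point): Violin tailpiece of ebony, near black (with an ivory-white fret line): a tapered plate lying on the bench, flat underside, arched top, 110 mm long, 15 mm high at its crown, with upright side faces 9 mm high; 42 mm wide near its string end, 33 mm wide at mid-length, 20 mm at the other end; 24 g. The point is its centre: mid-length, mid-width, 7.5 mm above the underside. x runs along its length towards the wide string end, y across its width, z up out of the arched face.
- tail_boxwood_center (a point): Violin tailpiece of boxwood, pale yellow: a tapered plate lying on the bench, flat underside, arched top, 110 mm long, 15 mm high at its crown, with upright side faces 9 mm high; 42 mm wide near its string end, 33 mm wide at mid-length, 20 mm at the other end; 24 g. The point is its centre: mid-length, mid-width, 7.5 mm above the underside. x runs along its length towards the wide string end, y across its width, z up out of the arched face.
- tail_rosewood_center (a point): Violin tailpiece of rosewood, dark red-brown: a tapered plate lying on the bench, flat underside, arched top, 110 mm long, 15 mm high at its crown, with upright side faces 9 mm high; 42 mm wide near its string end, 33 mm wide at mid-length, 20 mm at the other end; 24 g. The point is its centre: mid-length, mid-width, 7.5 mm above the underside. x runs along its length towards the wide string end, y across its width, z up out of the arched face.
- tail_pernambuco_center (a point): Violin tailpiece of pernambuco, bright orange-brown: a tapered plate lying on the bench, flat underside, arched top, 110 mm long, 15 mm high at its crown, with upright side faces 9 mm high; 42 mm wide near its string end, 33 mm wide at mid-length, 20 mm at the other end; 24 g. The point is its centre: mid-length, mid-width, 7.5 mm above the underside. x runs along its length towards the wide string end, y across its width, z up out of the arched face.
- tray_ebony_bay (a point): Fixed birch tray with grey felt, 210 x 132 mm, whose four pegs are of ebony, near black. The point is the centre of the felt floor of its empty bay, 4 mm above the bench. The bay is 134 mm (x) by 124 mm (y) inside, with 4 mm walls that rise 10 mm above the felt. x runs along the tray's length, from the bay towards the pegs, which lie behind the bay's +x wall and no higher than the tray's walls by 3 mm; y across; z up.
- tray_boxwood_bay (a point): Fixed birch tray with grey felt, 210 x 132 mm, whose four pegs are of boxwood, pale yellow. The point is the centre of the felt floor of its empty bay, 4 mm above the bench. The bay is 134 mm (x) by 124 mm (y) inside, with 4 mm walls that rise 10 mm above the felt. x runs along the tray's length, from the bay towards the pegs, which lie behind the bay's +x wall and no higher than the tray's walls by 3 mm; y across; z up.
- tray_rosewood_bay (a point): Fixed birch tray with grey felt, 210 x 132 mm, whose four pegs are of rosewood, dark red-brown. The point is the centre of the felt floor of its empty bay, 4 mm above the bench. The bay is 134 mm (x) by 124 mm (y) inside, with 4 mm walls that rise 10 mm above the felt. x runs along the tray's length, from the bay towards the pegs, which lie behind the bay's +x wall and no higher than the tray's walls by 3 mm; y across; z up.
- tray_pernambuco_bay (a point): Fixed birch tray with grey felt, 210 x 132 mm, whose four pegs are of pernambuco, bright orange-brown. The point is the centre of the felt floor of its empty bay, 4 mm above the bench. The bay is 134 mm (x) by 124 mm (y) inside, with 4 mm walls that rise 10 mm above the felt. x runs along the tray's length, from the bay towards the pegs, which lie behind the bay's +x wall and no higher than the tray's walls by 3 mm; y across; z up.
- cello_tailpiece_center (a point): Long ebony cello tailpiece, near black, 235 x 60 x 24 mm, loose on the bench to the robot's right; not one of the violin tailpieces. The point is its centre, 12 mm above the bench; x along its length.
- varnish_jar_center (a point): Amber glass varnish jar with a black cap, 62 mm across, 105 mm tall, standing loose at the robot's left. The point is its centre, half-way up.
There are look-alikes about, which are no part of the job. What is shaped like the part that bears tail_ebony_center but blue is not meant.

How it is judged:
At the end, for the whole second after the job is handed in: Each tailpiece lies arched face up in the bay of the tray with pegs of its own wood: centre within 20 mm along and 44 mm across of the bay's centre, flat on the felt (tilt under 0.1 rad, centre 4 to 10.5 mm above it), lengthwise within 0.35 rad either way round, released and at rest (x of tail_ebony_center in the frame of tray_ebony_bay between -0.02 and 0.02 m and y of tail_ebony_center in the frame of tray_ebony_bay between -0.044 and 0.044 m and z of tail_ebony_center in the frame of tray_ebony_bay between 0.004 and 0.0105 m and angle between each of tail_ebony_center, tail_boxwood_center, tail_rosewood_center, tail_pernambuco_center's own z axis and vertical below 0.1 rad and angle between the x axis of tail_ebony_center and the x axis of tray_ebony_bay, either way round below 0.35 rad and linear speed of each of tail_ebony, tail_boxwood, tail_rosewood, tail_pernambuco below 0.01 m/s and x of tail_boxwood_center in the frame of tray_boxwood_bay between -0.02 and 0.02 m and y of tail_boxwood_center in the frame of tray_boxwood_bay between -0.044 and 0.044 m and z of tail_boxwood_center in the frame of tray_boxwood_bay between 0.004 and 0.0105 m and angle between the x axis of tail_boxwood_center and the x axis of tray_boxwood_bay, either way round below 0.35 rad and x of tail_rosewood_center in the frame of tray_rosewood_bay between -0.02 and 0.02 m and y of tail_rosewood_center in the frame of tray_rosewood_bay between -0.044 and 0.044 m and z of tail_rosewood_center in the frame of tray_rosewood_bay between 0.004 and 0.0105 m and angle between the x axis of tail_rosewood_center and the x axis of tray_rosewood_bay, either way round below 0.35 rad and x of tail_pernambuco_center in the frame of tray_pernambuco_bay between -0.02 and 0.02 m and y of tail_pernambuco_center in the frame of tray_pernambuco_bay between -0.044 and 0.044 m and z of tail_pernambuco_center in the frame of tray_pernambuco_bay between 0.004 and 0.0105 m and angle between the x axis of tail_pernambuco_center and the x axis of tray_pernambuco_bay, either way round below 0.35 rad); the robot touches nothing.
It fails at once if a tailpiece is let go in the air more than about 45 mm above the bay's floor ((height (world z) of tail_ebony_center above 0.06 m and contact force between anything else and tail_ebony below 0.02 N) or (height (world z) of tail_boxwood_center above 0.06 m and contact force between anything else and tail_boxwood below 0.02 N) or (height (world z) of tail_rosewood_center above 0.06 m and contact force between anything else and tail_rosewood below 0.02 N) or (height (world z) of tail_pernambuco_center above 0.06 m and contact force between anything else and tail_pernambuco below 0.02 N)).
It fails at once if the cello tailpiece is shifted by more than 30 mm (distance of cello_tailpiece_center from where it was at the start of the episode above 0.03 m).
It fails at once if the varnish jar is shifted by more than 30 mm or knocked over (distance of varnish_jar_center from where it was at the start of the episode above 0.03 m or angle between varnish_jar_center's own z axis and vertical above 0.5 rad).
It also fails if it takes over 109 s, if anything falls off the work surface, if the arm or the gripper's body presses on something with over 40 N, if the wrist force passes 120 N, or if a joint passes its speed limit or range.

### The arm

A 6-joint arm with a two-finger parallel gripper is mounted at the origin on the work surface. World frame = base frame: x ahead of the robot, y to its left, z up, the work surface at z = 0. Lengths are in m, angles in rad, forces in N, time in s.
With the tool pointing down it reaches from about 0.425 to 0.925 m from the base axis. Payload 12.5 kg.
Tool frame: the origin (TCP) lies midway between the tips of the shut fingers; the grasp point (between the pads) lies 19 mm behind it; z points along the fingers, y is the line along which they close (so a half turn about z gives the same grasp; the last joint's range is limited). The gripper opens to 85 mm and grips with 20 to 120 N. Pads are 22 mm wide; open, the fingers measure 114 mm over their backs; the gripper's body (76 mm by 85 mm) begins 54 mm behind the grasp point. The pads swing forward as they close: fully open they stand 13 mm farther back than shut.
Start: joints at [-1.334, 0.491, 1.559, -0, 1.092, -0.106], TCP at [0.21, -0.589, 0.231] pointing down, gripper open.
Joint ranges: [-3.1, 3.1], [-0.84, 2.19], [0.05, 2.79], [-1.13, 4.28], [0.06, 2.93], [-2.69, 2.69]. Speed limits (rad/s): [2.22, 2.22, 2.79, 3.14, 3.14, 3.14].

### API

Orientations are given as a rotation vector (axis times angle).
In Python, from station import robot, vision, job gives the robot as it stands.
- The arm moves only by the tool apply_moves, never from a script. Its argument "motion" is text: rows parted by semicolons, each of 7 numbers parted by spaces: the turn, a rotation vector about the tool's x, y, z in degrees, then the shift along the tool's x, y, z in mm, then the finger opening in mm, from 0 to 85.4. A call has 1 to 20 rows; each row is the pose to reach, as a shift and turn from the pose commanded when the call began, along the tool's axes at that moment; what a row does not reach only later rows make up. A row lasts 1/12 s, in which the tool goes at most 41.7 mm and 7.16 degrees, less where a joint would pass 70% of its speed; a pose out of reach is approached as far as the arm can. A call with a gripper value outside its range is refused whole. The fingers move at their own pace and stop on an object; "grip_force" is the grip in N (left out, the last holds). Time passes only in rows, so rows that repeat a pose let the fingers close. It gives the time, the measured TCP pose, the force, the opening and the grip force at its end, in the units of the state.
- robot.sense(): the state, without advancing time (a new reading comes with each control period).
- vision.get_image(name): name is "scene" or "top"; returns a dict with "frame" (400x640x3 uint8, red, green, blue), "z_map" (400x640 float32, m along the optical axis (not along the pixel's ray), 0 where there is no reading), "camera_matrix" (3x3 intrinsics, pixels), "R" (3x3) and "t" (3): a world point X has camera coordinates R X + t. Camera axes: x right, y down, z forward; pixel columns grow to the right and rows downward; lengths in m; the calibration is good to about 2 mm. A picture is of the moment at which its call begins.
- job.finish_job(): hands the job in; it is judged then, once.
Trained networks look in the newest picture that a camera, given by its name, has taken for a name from the list of things; names that differ only in an ending like _2 or _b are one class to them, and where a whole thing is asked for, a point or a joint stands for the part that bears it (a point fixed in the world has none). Each returns a list of dicts, best first, with "confidence" (0 to 1); they miss things now and then, are a little off and sometimes report something else, mostly with a low value. They report only what shows in the picture. A call takes as long as a camera call. They do not tell look-alikes from the thing itself.
- vision.masks_of(camera, label): "mask" (400x640 bool, what is visible of it) and "xy" ([column, row] in pixels, amid what is visible of it).
The state is a dict: "t": time; "joints": joint angles; "joint_vel": joint speeds; "joint_efforts": joint torques, N m; "tool_pos": TCP position; "eef_rot": TCP orientation; "force": force on the tool from outside, world axes, zero at the start; "wrist_torque": the same for the moment, N m; "grip_width": finger opening in m; "gripper_force": force on a finger pad.
Only numpy, scipy, OpenCV 4.12 (cv2) and the standard library are available. Lean on these libraries where they do the work, as an engineer would, in place of code of your own. Each camera call takes 0.05 s, during which the arm holds its last target. There are 200 camera calls.

## Working session

There is one attempt and no reset: what is moved stays moved. The work goes in short steps, Python scripts to look and compute and a tool call to move; the robot and the scene stay as the last step left them, time stands still between calls to the robot, and variables do not carry over. Pictures are saved under pics/ and viewed, at most 14 in all, crops included, and the job is handed in when it is done.

Besides the shell and the picture viewer there is one more tool, called after "Call:" in YAML: its name, and indented under it one key for each argument. apply_moves: Moves the arm, as the interface text tells. Its arguments: {"type":"object","properties":{"motion":{"type":"string"},"grip_force":{"type":"number"}},"required":["motion"]}

```bash
mkdir -p pics
cat > h.py <<'E'
import numpy as np, cv2
from station import robot, vision, job
def cap(n):
    return vision.get_image(n)
def world(im,mask=None):
    z=im["z_map"];K=im["camera_matrix"];v,u=np.mgrid[:400,:640]
    P=np.stack([(u-K[0,2])*z/K[0,0],(v-K[1,2])*z/K[1,1],z],-1)
    return (P-im["t"])@im["R"]
E
python3 - <<'E'
from h import *
for n in("scene","top"):
    im=cap(n);cv2.imwrite(f"pics/{n}0.png",im["frame"][...,::-1]);print(n,im["R"].round(3).tolist(),im["t"].round(3),im["camera_matrix"].round(1).tolist())
print(robot.sense())
E
```

```text
scene [[0.731, 0.683, 0.008], [0.382, -0.4, -0.833], [-0.566, 0.612, -0.553]] [-0.429 -0.172  2.033] [[516.8, 0.0, 316.4], [0.0, 516.8, 201.8], [0.0, 0.0, 1.0]]
top [[-0.013, -1.0, 0.005], [-0.998, 0.013, -0.057], [0.057, -0.006, -0.998]] [-0.014  0.555  1.583] [[476.6, 0.0, 324.1], [0.0, 476.6, 199.5], [0.0, 0.0, 1.0]]
{'t': 0.1, 'joints': array([-1.33358829e+00,  4.91503119e-01,  1.55939400e+00, -9.60092140e-06,
        1.09170160e+00, -1.05602290e-01]), 'joint_vel': array([ 2.04131886e-03, -1.08243060e-03, -1.76887424e-03, -3.33801603e-05,
        7.43271023e-04,  2.34360618e-04]), 'joint_efforts': array([ 2.44667754e-03, -6.19447947e+01, -2.62027377e+01, -1.63814584e-04,
        2.88908661e-03,  2.91985521e-05]), 'tool_pos': array([ 0.2100549 , -0.58843027,  0.2307819 ]), 'eef_rot': array([-3.09456615e+00, -5.35688034e-01,  1.17227908e-04]), 'force': array([0.0870433 , 0.00483301, 0.34508577]), 'wrist_torque': array([-0.0610379 ,  0.01394788,  0.01087922]), 'gripper_force': 0.0, 'grip_width': 0.08561372169933336}
```

View pics/top0.png

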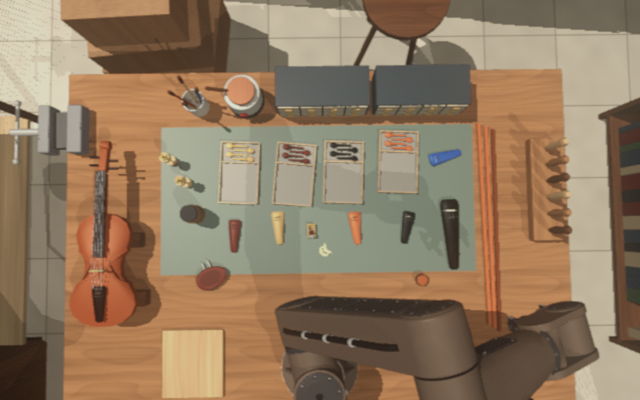

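View pics/scene0.png

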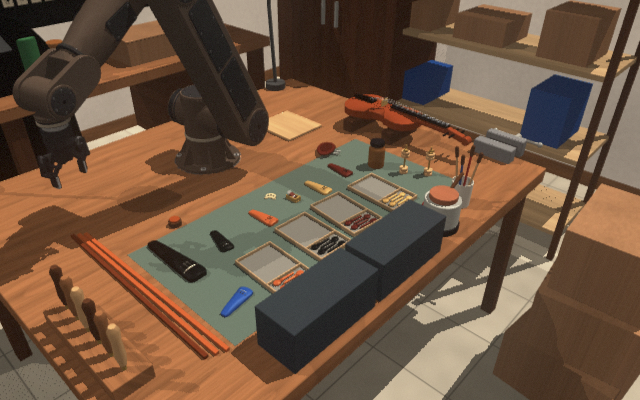

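Top view, candidates: tails are dark red (235,235), pale yellow (278,227), orange (355,227) and black (407,226). Look-alikes are the blue tailpiece (445,157), the cello tailpiece (450,233) and the violin's own tailpiece (98,303). Trays are boxwood (240,172), rosewood (295,173), ebony (344,172) and pernambuco (398,161). The scene view agrees with this.

```bash
cat > m.py <<'E'
from h import *
import sys
def tails(n="top",names=("rosewood","boxwood","pernambuco","ebony")):
    im=cap(n);W=world(im);out={}
    for w in names:
        for d in vision.masks_of(n,f"tail_{w}_center")[:3]:
            m=d["mask"]&(im["z_map"]>0);P=W[m]
            P=P[(P[:,2]>0.003)&(P[:,2]<.05)]
            (c,s,a)=cv2.minAreaRect((P[:,:2]*1000).astype(np.float32))
            b=P[:,:2]-np.array(c)/1000;u=np.linalg.svd(b-b.mean(0),full_matrices=False)[2][0]
            l=b@u;wid=[np.ptp((b@[-u[1],u[0]])[k]) for k in(l<-.03,l>.03)]
            if wid[0]>wid[1]:u=-u
            print(w,round(d["confidence"],2),"xy",np.round(d["xy"]),"c",np.round(c),np.round(s),"med",(1000*np.median(P,0)).round(),"colour",np.median(im["frame"][m],0),"wide dir deg",np.degrees(np.arctan2(u[1],u[0])).round(1),"w",np.round(np.array(wid)*1000))
    return im,W
if __name__=="__main__":
    im,W=tails()
    for w in("rosewood","boxwood","pernambuco","ebony"):
        for d in vision.masks_of("top",f"tray_{w}_bay")[:3]:
            P=W[d["mask"]];(c,s,a)=cv2.minAreaRect((P[:,:2]*1000).astype(np.float32));print("tray",w,round(d["confidence"],2),np.round(d["xy"]),np.round(c),np.round(s),round(a,1))
    # trays: birch rim z 9..20mm near
    f=im["frame"];hsv=cv2.cvtColor(f,cv2.COLOR_RGB2HSV)
    m=((hsv[...,0]>85)|(hsv[...,1]<50)).astype(np.uint8)
    crop=cv2.resize(f[120:285,150:480],None,fx=2.4,fy=2.4,interpolation=cv2.INTER_CUBIC);cv2.imwrite("pics/crop.png",crop[...,::-1])
    for p in((238,185),(293,187),(343,183),(398,174),(300,160),(320,90),(420,90),(100,300),(192,214),(485,200),(168,158),(183,182)):print(p,W[p[1],p[0]].round(3),f[p[1],p[0]],hsv[p[1],p[0]])
E
python3 m.py
```

```text
rosewood 0.85 xy [237. 235.] c [437. 279.] [107.  42.] med [447. 280.  12.] colour [123.  77.  63.] wide dir deg -3.5 w [42. 24.]
boxwood 0.79 xy [280. 225.] c [464. 135.] [107.  38.] med [471. 131.  12.] colour [200. 169. 116.] wide dir deg 5.1 w [39. 24.]
boxwood 0.22 xy [353. 224.] c [ 462. -122.] [ 37. 108.] med [ 468. -126.   12.] colour [199. 123.  82.] wide dir deg 5.8 w [38. 22.]
pernambuco 0.66 xy [355. 221.] c [ 462. -122.] [ 37. 107.] med [ 475. -126.   12.] colour [202. 123.  82.] wide dir deg 5.2 w [38. 19.]
ebony 0.88 xy [405. 227.] c [ 460. -294.] [ 41. 107.] med [ 466. -297.   11.] colour [65. 62. 53.] wide dir deg -11.0 w [41. 28.]
ebony 0.8 xy [446. 156.] c [ 701. -432.] [ 41. 113.] med [ 697. -426.   11.] colour [ 76. 103. 158.] wide dir deg 104.6 w [24. 41.]
tray rosewood 0.76 [296. 175.] [607.  75.] [296. 157.] 3.3
tray boxwood 0.81 [237. 172.] [625. 152.] [398. 231.] 75.8
tray pernambuco 0.86 [397. 164.] [ 596. -218.] [209. 442.] 57.9
tray pernambuco 0.28 [190. 216.] [475. 214.] [449.  61.] 79.4
tray ebony 0.83 [342. 171.] [608. -85.] [132. 296.] 87.1
(238, 185) [0.608 0.269 0.008] [194 186 168] [ 21  34 194]
(293, 187) [0.599 0.083 0.003] [171 163 146] [ 20  37 171]
(343, 183) [ 0.611 -0.086  0.004] [165 157 140] [ 20  39 165]
(398, 174) [ 0.639 -0.274 -0.001] [159 151 135] [ 20  38 159]
(300, 160) [0.689 0.058 0.014] [119  81  68] [  8 109 119]
(320, 90) [ 0.896 -0.012  0.124] [95 98 95] [60  8 98]
(420, 90) [ 0.891 -0.328  0.131] [82 87 84] [72 15 87]
(100, 300) [0.248 0.673 0.127] [64 44 37] [  8 108  64]
(192, 214) [0.509 0.397 0.106] [83 77 69] [17 43 83]
(485, 200) [ 0.547 -0.568 -0.001] [166 107  69] [ 12 149 166]
(168, 158) [0.691 0.48  0.086] [159 133  93] [ 18 106 159]
(183, 182) [0.612 0.43  0.091] [154 127  90] [ 17 106 154]
```

View pics/crop.png

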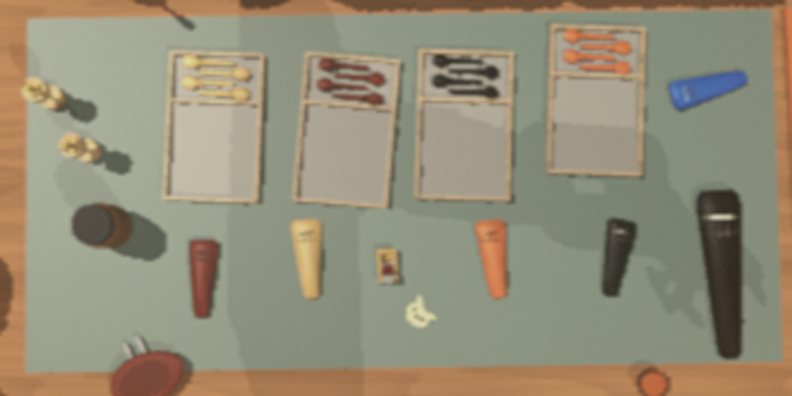

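```bash
cat >> h.py <<'E'
from scipy.spatial.transform import Rotation as Ro
def rel(*targets):
    "targets (x,y,z mm, yaw deg of tool x) -> tool-frame turn and shift from here; also joint guess"
    s=robot.sense();R=Ro.from_rotvec(s["eef_rot"]);p=s["tool_pos"]*1000
    print("t",round(s["t"],2),"tcp",p.round(1),"yaw",np.degrees(np.arctan2(*R.as_matrix()[[1,0],0])).round(1),"grip",round(s["grip_width"]*1000,1),"j6",s["joints"][5].round(2),"F",s["force"].round(1))
    for t in targets:
        G=Ro.from_euler("z",t[3],degrees=True)*Ro.from_rotvec([np.pi,0,0])
        print(t,"turn",(R.inv()*G).as_rotvec(degrees=True).round(1),"shift",R.inv().apply(np.array(t[:3])-p).round(1))
E
python3 - <<'E'
from h import *
im=cap("top");K=im["camera_matrix"]
# inner bay corners in crop px: far-left, far-right, near-right, near-left
B=dict(boxwood=[(172,104),(262,105),(258,199),(167,196)],rosewood=[(306,105),(394,110),(387,203),(297,197)],
 ebony=[(420,100),(511,101),(509,197),(418,195)],pernambuco=[(554,78),(643,81),(639,172),(550,170)])
for k,c in B.items():
    P=[]
    for u,v in c:
        r=im["R"].T@np.linalg.inv(K)@[u/2.4+150-.3,v/2.4+120-.3,1];o=-im["R"].T@im["t"];P.append((o+r*(.009-o[2])/r[2])[:2]*1000)
    P=np.array(P);x=P[0]+P[1]-P[2]-P[3];print(k,P.mean(0).round(1),"yaw",np.degrees(np.arctan2(x[1],x[0])).round(1),"len",np.linalg.norm(x)/2,np.linalg.norm(P[0]-P[1]).round(1))
rel((460,-294,150,-11),(460,-294,50,-11),(460,-294,2,-11))
E
```

```text
boxwood [616.1 264.3] yaw -2.9 len 131.25599864620565 126.7
rosewood [609.8  80. ] yaw -5.5 len 130.94050665286662 124.2
ebony [615.5 -86.7] yaw -2.1 len 134.90511352603977 128.4
pernambuco [ 645.6 -273.3] yaw -3.8 len 129.77182578450518 125.8
t 0.6 tcp [ 210.1 -588.6  231.3] yaw 19.6 grip 85.2 j6 -0.11 F [ 0.2  0.4 -0.2]
(460, -294, 150, -11) turn [ 0.  -0.  30.6] shift [ 334.4 -193.5   81.3]
(460, -294, 50, -11) turn [ 0.  -0.  30.6] shift [ 334.4 -193.5  181.3]
(460, -294, 2, -11) turn [ 0.  -0.  30.6] shift [ 334.4 -193.5  229.3]
```

Call:
apply_moves:
  motion: "0 0 15 167 -97 0 65;0 0 30.6 334 -193 30 65;0 0 30.6 334 -193 30 65;0 0 30.6 334 -193 30 65;0 0 30.6 334 -193 30 65;0 0 30.6 334 -193 30 65;0 0 30.6 334 -193 30 65;0 0 30.6 334 -193 30 65;0 0 30.6 334 -193 30 65;0 0 30.6 334 -193 30 65;0 0 30.6 334 -193 60 65;0 0 30.6 334 -193 90 65;0 0 30.6 334 -193 120 65;0 0 30.6 334 -193 150 65;0 0 30.6 334 -193 170 65;0 0 30.6 334 -193 180 65;0 0 30.6 334 -193 180 65;0 0 30.6 334 -193 180 65"
  grip_force: 25

```text
t: 2.1
tool_pos: [0.46, -0.2948, 0.0517]
eef_rot: [3.127, -0.3, 0.0]
force: [0.3, -0.0, 1.0]
grip_width: 0.065
gripper_force: 0.0
```

Run:
```python
from h import *
rel((460,-294,2,-11))
for n in("scene","top"):
    im=cap(n)
    f=im["frame"][195:275,170:290] if n=="scene" else im["frame"][180:280,340:490]
    cv2.imwrite(f"pics/{n}1.png",cv2.resize(f,None,fx=5,fy=5,interpolation=cv2.INTER_CUBIC)[...,::-1])
```

```text
t 2.1 tcp [ 460.  -294.8   51.7] yaw -11.0 grip 65.0 j6 1.07 F [ 0.3 -0.   1. ]
(460, -294, 2, -11) turn [ 0. -0.  0.] shift [-0.2 -0.8 49.7]
```

View pics/scene1.png

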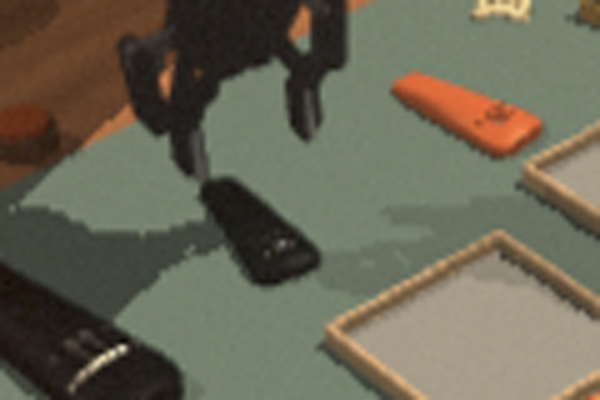

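The crop shows the open fingers straddling the black tailpiece near (250,235), ready to go down.

Call:
apply_moves:
  motion: "0 0 0 0 -1 30 65;0 0 0 0 -1 49 65;0 0 0 0 -1 49 65;0 0 0 0 -1 49 25;0 0 0 0 -1 49 25;0 0 0 0 -1 49 25;0 0 0 0 -1 49 25;0 0 0 0 -1 49 25;0 0 0 0 -1 49 25;0 0 0 0 -1 49 25;0 0 0 0 -1 30 25;0 0 0 0 -1 10 25;0 0 0 0 -1 6 25;0 0 0 0 -1 6 25"

```text
t: 3.37
tool_pos: [0.4607, -0.2942, 0.0474]
eef_rot: [3.125, -0.3, 0.005]
force: [0.3, 0.9, -1.3]
grip_width: 0.0323
gripper_force: 24.7
```

Run:
```python
from h import *
rel((615,-87,45,-2),(615,-87,7,-2))
im=cap("scene");cv2.imwrite("pics/scene2.png",cv2.resize(im["frame"][195:275,170:290],None,fx=5,fy=5,interpolation=cv2.INTER_CUBIC)[...,::-1])
```

```text
t 3.37 tcp [ 460.7 -294.2   47.4] yaw -11.0 grip 32.3 j6 1.07 F [ 0.3  0.9 -1.3]
(615, -87, 45, -2) turn [ 0.1 -0.2 -9. ] shift [ 112.  -232.8    2.4]
(615, -87, 7, -2) turn [ 0.1 -0.2 -9. ] shift [ 111.9 -232.9   40.4]
```

View pics/scene2.png

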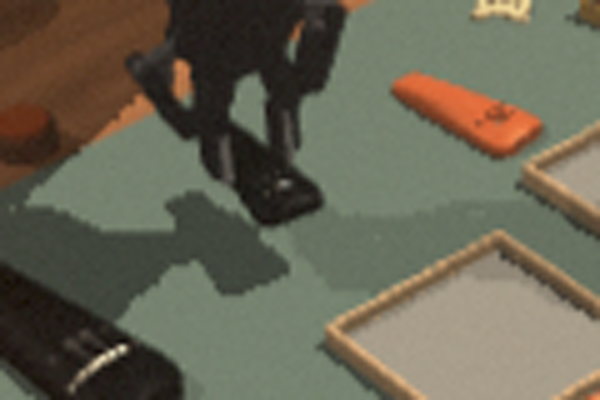

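The ebony piece is held level, its shadow detached at (230,250).

Call:
apply_moves:
  motion: "0 0 -4 56 -116 0 25;0 0 -9 112 -232 0 25;0 0 -9 112 -232 0 25;0 0 -9 112 -232 0 25;0 0 -9 112 -232 0 25;0 0 -9 112 -232 0 25;0 0 -9 112 -232 0 25;0 0 -9 112 -232 0 25;0 0 -9 112 -232 20 25;0 0 -9 112 -232 32 25;0 0 -9 112 -232 39 25;0 0 -9 112 -232 39 25;0 0 -9 112 -232 39 60;0 0 -9 112 -232 39 60;0 0 -9 112 -232 39 60;0 0 -9 112 -232 39 60;0 0 -9 112 -232 20 60;0 0 -9 112 -232 -15 60;0 0 -9 112 -232 -20 60;0 0 -9 112 -232 -20 60"

```text
t: 5.08
tool_pos: [0.6151, -0.0875, 0.0677]
eef_rot: [3.14, -0.054, 0.007]
force: [0.5, -0.3, 0.1]
grip_width: 0.0601
gripper_force: 0.0
```

Run:
```python
from h import *
rel((462,-122,70,6),(462,-122,2,6))
```

```text
t 5.08 tcp [615.1 -87.5  67.7] yaw -2.0 grip 60.1 j6 1.36 F [ 0.5 -0.3  0.1]
(462, -122, 70, 6) turn [ 0.1 -0.2 -8. ] shift [-151.9   39.7   -2.9]
(462, -122, 2, 6) turn [ 0.1 -0.2 -8. ] shift [-152.2   39.7   65.1]
```

Call:
apply_moves:
  motion: "0 0 -8 -152 40 0 62;0 0 -8 -152 40 0 62;0 0 -8 -152 40 0 62;0 0 -8 -152 40 0 62;0 0 -8 -152 40 0 62;0 0 -8 -152 40 0 62;0 0 -8 -152 40 30 62;0 0 -8 -152 40 50 62;0 0 -8 -152 40 63.5 62;0 0 -8 -152 40 63.5 62;0 0 -8 -152 40 63.5 62"

```text
t: 6.0
tool_pos: [0.4612, -0.1217, 0.001]
eef_rot: [-3.137, -0.166, 0.002]
force: [-0.2, -0.3, 0.8]
grip_width: 0.0618
gripper_force: 0.0
```

Run:
```python
from h import *
rel((462,-122,2,6),(646,-273,7,-4))
im=cap("scene");cv2.imwrite("pics/scene3.png",cv2.resize(im["frame"][185:285,200:360],None,fx=5,fy=5,interpolation=cv2.INTER_CUBIC)[...,::-1])
```

```text
t 6.0 tcp [ 461.2 -121.7    1. ] yaw 6.1 grip 61.8 j6 1.07 F [-0.2 -0.3  0.8]
(462, -122, 2, 6) turn [-0.   0.1  0.1] shift [ 0.8  0.4 -1. ]
(646, -273, 7, -4) turn [-0.   0.1 10.1] shift [167.8 170.   -6.3]
```

View pics/scene3.png

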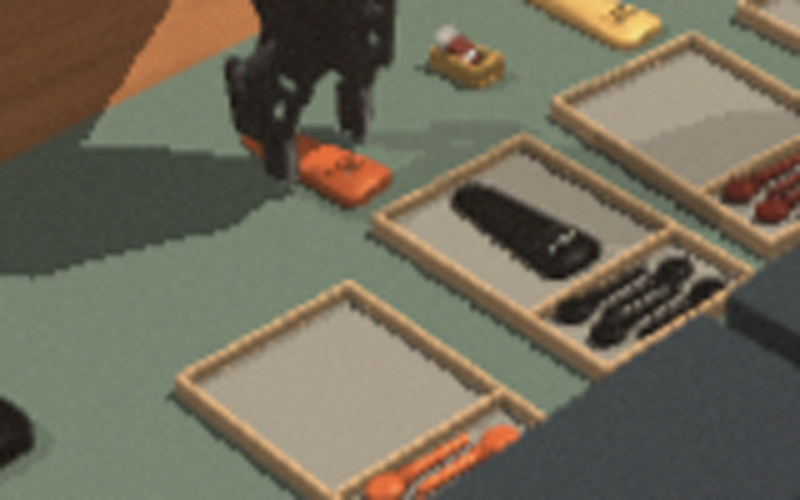

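Ebony lies flat in its bay at (525,230); the fingers straddle the orange piece at (330,165).

Call:
apply_moves:
  motion: "0 0 0 0 0 -1 25;0 0 0 0 0 -1 25;0 0 0 0 0 -1 25;0 0 0 0 0 -1 25;0 0 0 0 0 -1 25;0 0 0 0 0 -1 25;0 0 0 0 0 -1 25;0 0 0 0 0 -20 25;0 0 0 0 0 -44 25;0 0 0 0 0 -44 25;0 0 5 84 85 -44 25;0 0 10 168 170 -44 25;0 0 10 168 170 -44 25;0 0 10 168 170 -44 25;0 0 10 168 170 -44 25;0 0 10 168 170 -44 25;0 0 10 168 170 -44 25;0 0 10 168 170 -44 25"

```text
t: 7.55
tool_pos: [0.646, -0.2741, 0.0451]
eef_rot: [3.14, -0.11, 0.0]
force: [-0.7, 1.6, -0.7]
grip_width: 0.033
gripper_force: 24.8
```

Run:
```python
from h import *
rel((646,-273,7,-4))
```

```text
t 7.55 tcp [ 646.  -274.1   45.1] yaw -4.0 grip 33.0 j6 1.15 F [-0.7  1.6 -0.7]
(646, -273, 7, -4) turn [ 0. -0. -0.] shift [-0.1 -1.1 38.1]
```

Held at 33.0 mm. I'll set it down, then go above the boxwood piece (464,135, yaw about 5).

Call:
apply_moves:
  motion: "0 0 0 0 0 20 25;0 0 0 0 0 32 25;0 0 0 0 0 38 25;0 0 0 0 0 38 25;0 0 0 0 0 38 60;0 0 0 0 0 38 60;0 0 0 0 0 38 60;0 0 0 0 0 38 60;0 0 0 0 0 20 60;0 0 0 0 0 -10 60;0 0 0 0 0 -35 60;0 0 0 0 0 -35 60"

```text
t: 8.55
tool_pos: [0.6477, -0.2743, 0.0863]
eef_rot: [3.136, -0.108, 0.011]
force: [-0.0, 0.7, -0.0]
grip_width: 0.06
gripper_force: 0.0
```

Run:
```python
from h import *
rel((464,135,80,5),(464,135,2,5))
```

```text
t 8.55 tcp [ 647.7 -274.3   86.3] yaw -4.0 grip 60.0 j6 1.15 F [-0.   0.7 -0. ]
(464, 135, 80, 5) turn [ 0.2 -0.4 -9. ] shift [-211.5 -395.6    3.6]
(464, 135, 2, 5) turn [ 0.2 -0.4 -9. ] shift [-212.  -395.9   81.6]
```

Call:
apply_moves:
  motion: "0 0 -4 -105 -198 0 62;0 0 -9 -210 -396 0 62;0 0 -9 -210 -396 0 62;0 0 -9 -210 -396 0 62;0 0 -9 -210 -396 0 62;0 0 -9 -210 -396 0 62;0 0 -9 -210 -396 0 62;0 0 -9 -210 -396 0 62;0 0 -9 -210 -396 0 62;0 0 -9 -210 -396 0 62;0 0 -9 -210 -396 0 62;0 0 -9 -210 -396 0 62;0 0 -9 -210 -396 0 62;0 0 -9 -210 -396 0 62;0 0 -9 -210 -396 25 62;0 0 -9 -210 -396 50 62;0 0 -9 -210 -396 55 62;0 0 -9 -210 -396 55 62"

```text
t: 10.05
tool_pos: [0.4634, 0.1351, 0.0246]
eef_rot: [3.138, 0.135, -0.004]
force: [0.5, -0.5, -0.3]
grip_width: 0.0618
gripper_force: 0.0
```

Run:
```python
from h import *
rel((464,135,2,5),(616,264,7,-2))
im=cap("scene");cv2.imwrite("pics/scene4.png",cv2.resize(im["frame"][140:300,220:460],None,fx=3.3,fy=3.3,interpolation=cv2.INTER_CUBIC)[...,::-1])
```

```text
t 10.05 tcp [463.4 135.1  24.6] yaw 4.9 grip 61.8 j6 1.63 F [ 0.5 -0.5 -0.3]
(464, 135, 2, 5) turn [ 0.   0.2 -0.1] shift [ 0.6  0.1 22.6]
(616, 264, 7, -2) turn [0.  0.2 6.9] shift [ 163.2 -115.3   17.1]
```

View pics/scene4.png

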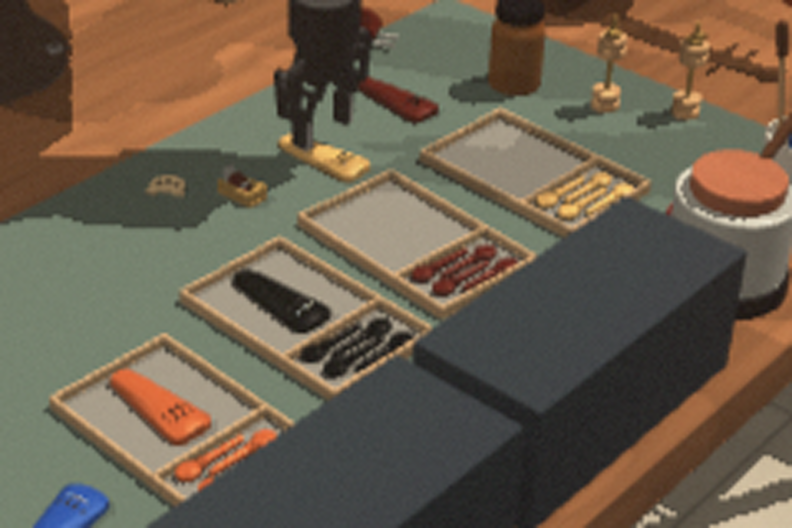

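Orange and ebony lie flat in their own bays, (160,405) and (280,300); the fingers straddle the boxwood piece at (320,150).

Call:
apply_moves:
  motion: "0 0 0 0 0 22.5 62;0 0 0 0 0 22.5 62;0 0 0 0 0 22.5 25;0 0 0 0 0 22.5 25;0 0 0 0 0 22.5 25;0 0 0 0 0 22.5 25;0 0 0 0 0 22.5 25;0 0 0 0 0 22.5 25;0 0 0 0 0 22.5 25;0 0 0 0 0 0 25;0 0 0 0 0 -21 25;0 0 0 0 0 -21 25;0 0 4 82 -58 -21 25;0 0 7 163 -115 -21 25;0 0 7 163 -115 -21 25;0 0 7 163 -115 -21 25;0 0 7 163 -115 -21 25;0 0 7 163 -115 -21 25;0 0 7 163 -115 -21 25;0 0 7 163 -115 -21 25"

```text
t: 11.77
tool_pos: [0.615, 0.2648, 0.0467]
eef_rot: [3.141, -0.053, -0.002]
force: [0.2, -0.3, -0.7]
grip_width: 0.0326
gripper_force: 24.8
```

Run:
```python
from h import *
rel((616,264,7,-2))
```

```text
t 11.77 tcp [615.  264.8  46.7] yaw -1.9 grip 32.6 j6 1.91 F [ 0.2 -0.3 -0.7]
(616, 264, 7, -2) turn [0.  0.1 0.1] shift [ 1.1  0.7 39.7]
```

Call:
apply_moves:
  motion: "0 0 0 0 0 20 25;0 0 0 0 0 32 25;0 0 0 0 0 39 25;0 0 0 0 0 39 25;0 0 0 0 0 39 60;0 0 0 0 0 39 60;0 0 0 0 0 39 60;0 0 0 0 0 39 60;0 0 0 0 0 20 60;0 0 0 0 0 -10 60;0 0 0 0 0 -35 60;0 0 0 0 0 -35 60;0 0 0 0 0 -35 60"

```text
t: 12.85
tool_pos: [0.6164, 0.2653, 0.0833]
eef_rot: [-3.14, 0.054, -0.004]
force: [0.5, -0.3, 0.1]
grip_width: 0.0599
gripper_force: 0.0
```

Run:
```python
from h import *
rel((437,279,25,-3.5))
```

```text
t 12.85 tcp [616.4 265.3  83.3] yaw -2.0 grip 59.9 j6 1.91 F [ 0.5 -0.3  0.1]
(437, 279, 25, -3.5) turn [-0.1 -0.2  1.5] shift [-179.9   -7.5   57.8]
```

Call:
apply_moves:
  motion: "0 0 1.5 -90 -7.5 0 62;0 0 1.5 -178 -7.5 0 62;0 0 1.5 -178 -7.5 0 62;0 0 1.5 -178 -7.5 0 62;0 0 1.5 -178 -7.5 0 62;0 0 1.5 -178 -7.5 0 62;0 0 1.5 -178 -7.5 30 62;0 0 1.5 -178 -7.5 50 62;0 0 1.5 -178 -7.5 56 62;0 0 1.5 -178 -7.5 56 62;0 0 1.5 -178 -7.5 56 62"

```text
t: 13.77
tool_pos: [0.4388, 0.2786, 0.0256]
eef_rot: [3.14, -0.095, -0.001]
force: [-0.1, -0.2, 0.6]
grip_width: 0.0624
gripper_force: 0.0
```

Run:
```python
from h import *
rel((437,279,2,-3.5),(611,79,7,-5))
im=cap("scene");cv2.imwrite("pics/scene5.png",cv2.resize(im["frame"][120:240,260:440],None,fx=4.4,fy=4.4,interpolation=cv2.INTER_CUBIC)[...,::-1])
```

```text
t 13.77 tcp [438.8 278.6  25.6] yaw -3.5 grip 62.4 j6 2.07 F [-0.1 -0.2  0.6]
(437, 279, 2, -3.5) turn [0. 0. 0.] shift [-1.8 -0.3 23.6]
(611, 79, 7, -5) turn [0.  0.  1.5] shift [184.  188.8  18.6]
```

View pics/scene5.png

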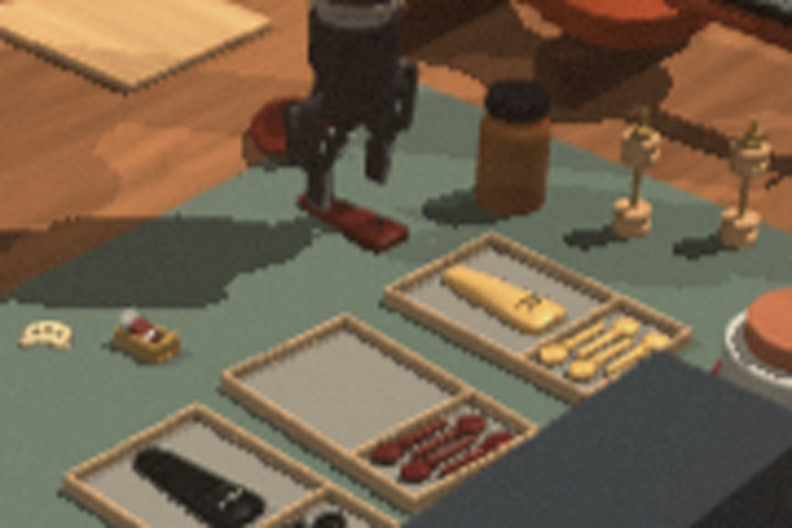

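Boxwood sits flat in its bay at (500,295); the fingers straddle the rosewood piece at (350,215), clear of the jar at (515,150).

Call:
apply_moves:
  motion: "0 0 0 -1 0 22.5 62;0 0 0 -1 0 22.5 62;0 0 0 -1 0 22.5 25;0 0 0 -1 0 22.5 25;0 0 0 -1 0 22.5 25;0 0 0 -1 0 22.5 25;0 0 0 -1 0 22.5 25;0 0 0 -1 0 22.5 25;0 0 0 -1 0 22.5 25;0 0 0 -1 0 0 25;0 0 0 -1 0 -21 25;0 0 0 -1 0 -21 25;0 0 1 92 94 -21 25;0 0 1.5 183 189 -21 25;0 0 1.5 183 189 -21 25;0 0 1.5 183 189 -21 25;0 0 1.5 183 189 -21 25;0 0 1.5 183 189 -21 25;0 0 1.5 183 189 -21 25;0 0 1.5 183 189 -21 25"

```text
t: 15.48
tool_pos: [0.6115, 0.0762, 0.0469]
eef_rot: [3.138, -0.142, 0.003]
force: [-0.4, 0.5, -1.1]
grip_width: 0.0321
gripper_force: 24.8
```

Run:
```python
from h import *
rel((611,79,7,-5))
```

```text
t 15.48 tcp [611.5  76.2  46.9] yaw -5.2 grip 32.1 j6 1.68 F [-0.4  0.5 -1.1]
(611, 79, 7, -5) turn [ 0.  -0.1 -0.2] shift [-0.8 -2.8 39.9]
```

Call:
apply_moves:
  motion: "0 0 0 0 0 20 25;0 0 0 0 0 32 25;0 0 0 0 0 39 25;0 0 0 0 0 39 25;0 0 0 0 0 39 60;0 0 0 0 0 39 60;0 0 0 0 0 39 60;0 0 0 0 0 39 60;0 0 0 0 0 20 60;0 0 0 0 0 -10 60;0 0 0 0 0 -40 60;0 0 0 -50 0 -80 60;0 0 0 -100 0 -120 60;0 0 0 -150 0 -150 60;0 0 0 -150 0 -150 60;0 0 0 -150 0 -150 60;0 0 0 -150 0 -150 60"

```text
t: 16.9
tool_pos: [0.4578, 0.0924, 0.1996]
eef_rot: [-3.138, 0.135, -0.005]
force: [0.0, -0.4, 0.2]
grip_width: 0.0598
gripper_force: 0.0
```

Run:
```python
from m import *
rel()
B=dict(boxwood=(616,264),rosewood=(610,80),ebony=(615.5,-87),pernambuco=(646,-273))
print(B)
im,W=tails("scene")
cv2.imwrite("pics/scene6.png",cv2.resize(im["frame"][120:300,220:460],None,fx=3.3,fy=3.3,interpolation=cv2.INTER_CUBIC)[...,::-1])
tails()
```

```text
t 16.9 tcp [457.8  92.4 199.6] yaw -4.9 grip 59.8 j6 1.71 F [ 0.  -0.4  0.2]
{'boxwood': (616, 264), 'rosewood': (610, 80), 'ebony': (615.5, -87), 'pernambuco': (646, -273)}
rosewood 0.68 xy [339. 211.] c [611.  79.] [ 46. 114.] med [623.  74.  18.] colour [100.  45.  35.] wide dir deg -3.9 w [26. 46.]
boxwood 0.78 xy [376. 189.] c [619. 272.] [ 56. 110.] med [629. 258.  17.] colour [191. 150.  87.] wide dir deg -3.6 w [43. 45.]
pernambuco 0.66 xy [270. 260.] c [ 641. -265.] [ 51. 126.] med [ 659. -277.   17.] colour [200. 105.  59.] wide dir deg -2.6 w [36. 52.]
pernambuco 0.58 xy [350. 220.] c [645.  85.] [153. 217.] med [662.  69.  10.] colour [143.  117.   87.5] wide dir deg -9.3 w [143. 143.]
ebony 0.81 xy [307. 230.] c [619. -92.] [ 38. 106.] med [630. -95.  18.] colour [38. 35. 29.] wide dir deg -2.0 w [22. 38.]
ebony 0.76 xy [234. 303.] c [ 700. -437.] [ 38. 111.] med [ 705. -435.   14.] colour [ 57.  90. 166.] wide dir deg 102.8 w [37. 27.]
rosewood 0.85 xy [294. 182.] c [609.  78.] [ 37. 109.] med [618.  79.  15.] colour [130.  80.  66.] wide dir deg -3.4 w [38. 24.]
boxwood 0.57 xy [240. 178.] c [615. 264.] [ 38. 110.] med [624. 263.  16.] colour [208. 180. 125.] wide dir deg -2.6 w [38. 26.]
boxwood 0.33 xy [340. 179.] c [611. -88.] [ 38. 105.] med [619. -86.  15.] colour [70. 66. 58.] wide dir deg -1.7 w [38. 24.]
pernambuco 0.52 xy [398. 169.] c [ 643. -270.] [ 39. 106.] med [ 652. -271.   16.] colour [206. 127.  85.] wide dir deg -3.6 w [40. 21.]
ebony 0.53 xy [446. 157.] c [ 697. -434.] [ 38. 108.] med [ 697. -426.   11.] colour [ 76. 104. 162.] wide dir deg 105.8 w [38. 24.]
```

View pics/scene6.png

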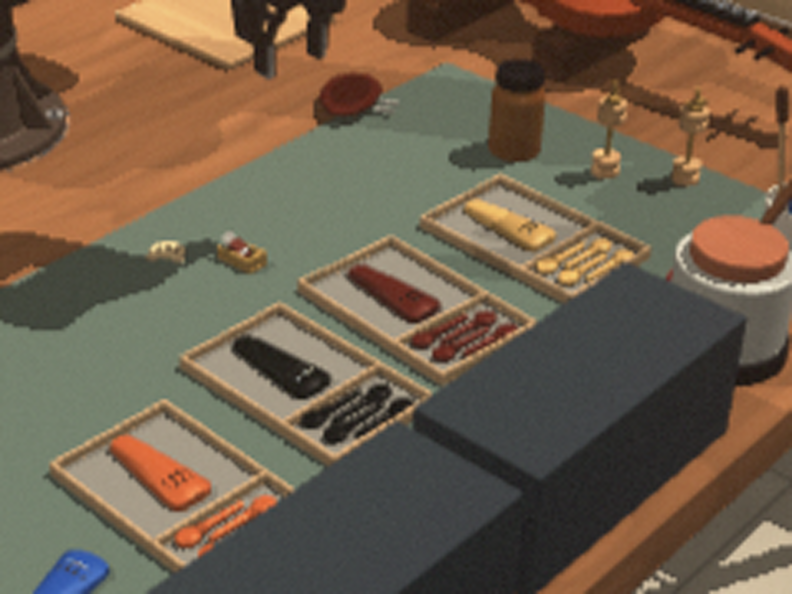

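All four lie flat in the matching bays, (160,470), (280,365), (393,292) and (510,222), each within about 5 mm of its bay centre. Handing in.

```bash
python3 -c "
from station import job
print(job.finish_job())"
```

```text
the job is handed in; nothing more can be done
None
```

All four violin tailpieces lie flat, arched face up and lengthwise, in the bays of their matching trays, each within about 5 mm of centre by camera; the cello tailpiece and varnish jar were left alone, and the job was handed in at about 17 s (no verdict came back).

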